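# Lay the two-cup tasting board

### The arm

A 6-joint arm with a two-finger parallel gripper is mounted at the origin on the work surface. World frame = base frame: x ahead of the robot, y to its left, z up, the work surface at z = 0. Lengths are in m, angles in rad, forces in N, time in s.
With the tool pointing down it reaches from about 0.375 to 0.9 m from the base axis. Payload 3.1 kg.
Tool frame: the origin (TCP) lies at the very end of the fingers, on their centre line; the grasp point (between the pads) lies 19 mm behind it (ctrl.grip_depth is the distance from the TCP to the grasp point, in m); z points along the fingers, y is the line along which they close (so a half turn about z gives the same grasp; the last joint's range is limited). The gripper opens to 87 mm and grips with 3 to 60 N. Pads are 19 mm wide; open, the fingers measure 117 mm over their backs; the gripper's body (75 mm by 190 mm) begins 51 mm behind the grasp point.
Start: joints at [-1.514, 0.527, 1.433, -0, 1.181, -0.178], TCP at [0.146, -0.608, 0.223] pointing down, gripper open.
Joint ranges: [-3.08, 3.08], [-0.75, 2.2], [0.22, 2.44], [-1.43, 4.57], [0, 2.65], [-2.85, 2.85]. Speed limits (rad/s): [2.79, 2.79, 3.14, 3.14, 3.14, 3.14].

### API

Orientations are given as [roll, pitch, yaw] about the fixed x, y, z axes, in that order (R = Rz(yaw) Ry(pitch) Rx(roll)).
In Python, from rig import ctrl gives the robot as it stands. The module is installed in compiled form; this text tells all that it offers.
- The arm moves only by the tool move_arm, never from a script. Its argument "plan" is one flat list of numbers, 7 for each row, row after row: the opening, from 0 (shut) to 1 (fully open), then the shift along the tool's x, y, z in a scale on which 1.0 is 1 m, then the turn, a rotation vector about the tool's x, y, z in normalised numbers (1 is 2 pi rad). A call has exactly 5 rows; each row is the pose to reach, as a shift and turn from the pose commanded when the call began, along the tool's axes at that moment; what a row does not reach only later rows make up. A row lasts 1/8 s, in which the tool goes at most 62.5 mm and 10.7 degrees, less where a joint would pass 70% of its speed; a pose out of reach is approached as far as the arm can. A shift or turn number past 1, either way, is cut back to 1. A call with a gripper value outside its range is refused whole. The fingers move at their own pace and stop on an object; the grip force is fixed at half the most. Time passes only in rows, so rows that repeat a pose let the fingers close, or fill a call up. It gives the time, the measured TCP pose, the force, the opening and the grip force at its end, in the units of the state.
- ctrl.read_state(): the state, without advancing time (a new reading comes with each control period).
- ctrl.snapshot(name): name is "scene" or "top"; returns a dict with "image" (480x640x3 uint8, red, green, blue), "z_map" (480x640 float32, m along the optical axis (not along the pixel's ray), 0 where there is no reading), "intrinsics" (3x3 intrinsics, pixels), "position" and "orientation" of the camera in the world. Camera axes: x right, y down, z forward; pixel columns grow to the right and rows downward; lengths in m; the calibration is good to about 2 mm. A picture is of the moment at which its call begins.
- ctrl.sign_off(): hands the job in; it is judged then, once.
The state is a dict: "clock": time; "joint_positions": joint angles; "joint_velocities": joint speeds; "joint_torque": joint torques, N m; "ee_pos": TCP position; "orientation": TCP orientation; "contact_force": force on the tool from outside, world axes, zero at the start; "wrist_torque": the same for the moment, N m; "width": opening from 0.0 (shut) to 1.0 (fully open); "grip_force": force on a finger pad.
Only numpy, scipy, OpenCV 4.12 (cv2) and the standard library are available. Lean on these libraries where they do the work, as an engineer would, in place of code of your own. Each camera call takes 0.05 s, during which the arm holds its last target. There are 200 camera calls.

### The job

Lay the wooden tasting board: stand the blue cup in the middle of the blue-rimmed saucer and the terracotta cup in the middle of the terracotta-rimmed saucer, and lay the bamboo paddle flat on the board exactly midway between the two saucers, level with their centres and running straight from the near to the far side. Lay the milk thermometer flat with its dial up directly behind the blue-rimmed saucer (on the side away from the robot), the dial's centre halfway between that saucer's rim and the board's far edge and the stem parallel to that edge, pointing towards the side of the other saucer. Set the cups down without dropping them, and leave the cream cup, the milk jug and the portafilter where they are.

Things in the scene. Friction and masses are not known exactly. Their poses are not given: they have to be found in the camera images.
- board: Dark wooden serving board, 270 mm (its x) by 340 mm (its y), 15 mm thick, fixed, turned by up to 0.2 rad. Origin: centre of its underside, at z = 0. Its x points away from the robot to its far edge, its y to the left seen from the robot. The saucers sit side by side on it, centres at x = -50 mm, y = +95 and -95 mm; the strip behind them is empty at the start.
- saucer_blue: Blue-rimmed cream porcelain saucer, 115 mm across, blue painted rim line and centre dot; seated firmly on the board, does not move. Origin: centre of its underside, on the board's top; axes parallel to the board's. Flat inner floor (72 mm across) 5 mm above the origin, rim 16 mm above. Left or right varies.
- saucer_terra: Terracotta-rimmed cream porcelain saucer, 115 mm across, terracotta (orange-red) painted rim line and centre dot; seated firmly on the board, does not move. Origin: centre of its underside, on the board's top; axes parallel to the board's. Flat inner floor (72 mm across) 5 mm above the origin, rim 16 mm above. Left or right varies.
- cup_blue: Dark blue handleless espresso cup, upright, open at the top, 62 mm across (48 mm at the foot), 58 mm high, wall 4 mm, about 0.15 kg; sides nearly vertical from 18 mm up. Origin: centre of its underside, z up. 
- cup_terra: Terracotta (orange-red) handleless espresso cup, upright, open at the top, 62 mm across (48 mm at the foot), 58 mm high, wall 4 mm, about 0.15 kg; sides nearly vertical from 18 mm up. Origin: centre of its underside, z up. 
- paddle: Bamboo stirring paddle lying flat, 140 mm long (its x), 8 mm thick, 30 g: grip 14 mm wide, and at +x a blade 26 mm wide and 46 mm long. Origin: underside, midway along its length (in the grip part; the blade begins 24 mm from it). Starts with the blade pointing roughly away from the robot.
- thermometer: Steel milk thermometer lying flat, white dial up: round case 44 mm across, 14 mm thick; thin straight stem (6 mm thick, 7 mm above the underside) along its own -x to a tip 131 mm from the dial's centre; 70 g, most of it in the case. Origin: centre of the case's underside. Stem starts pointing roughly towards the robot. Grip the case with the fingers either side of the stem.
- cup_cream: Bystander: cream handleless espresso cup, upright, open at the top, 62 mm across (48 mm at the foot), 58 mm high, wall 4 mm, about 0.15 kg; sides nearly vertical from 18 mm up. Origin: centre of its underside, z up. Not used; must stay where it is.
- jug: Bystander: steel milk jug, 76 mm across, 95 mm high, with a side handle reaching 68 mm from its axis. Origin: centre of its underside. Must stay where it is.
- portafilter: Bystander: bottomless portafilter lying flat, steel ring 66 mm across and 28 mm high, rosewood grip along its own -x to 175 mm from the ring's centre. Origin: centre of the ring's underside. Must stay where it is.
Mind the look-alikes: they are no part of the job. Of the things that look like the paddle, take the one that is farthest from the robot's base at the start.

How it is judged:
By the outcome, as a careful person would: the job done as asked, in the order asked, and still so for the second after the job is handed in, with the robot touching nothing.
It also fails if it takes over 115 s, if anything falls off the work surface, if the arm or the gripper's body presses on something with over 40 N, if the wrist force passes 120 N, or if a joint passes its speed limit or range.

## Working session

There is one attempt and no reset: what is moved stays moved. The work goes in short steps, Python scripts to look and compute and a tool call to move; the robot and the scene stay as the last step left them, time stands still between calls to the robot, and variables do not carry over. Pictures are saved under pics/ and viewed, at most 14 in all, crops included, and the job is handed in when it is done.

Besides the shell and the picture viewer there is one more tool, called after "Emit:" by a JSON object that holds its "op" and its "data". move_arm: Moves the arm, as the interface text tells. Its arguments: {"type":"object","properties":{"plan":{"type":"array","items":{"type":"number"}}},"required":["plan"]}

```bash
mkdir -p pics; cat > h.py <<'E'
import numpy as np, cv2
from scipy.spatial.transform import Rotation as R
from rig import ctrl
def snap(n):
    s=ctrl.snapshot(n); return s
def camR(s):
    o=np.array(s["orientation"],float)
    return o if o.shape==(3,3) else R.from_euler('xyz',o).as_matrix()
def cloud(s):
    z=s["z_map"];K=np.array(s["intrinsics"]);v,u=np.mgrid[:480,:640]
    p=np.stack([(u-K[0,2])/K[0,0]*z,(v-K[1,2])/K[1,1]*z,z],-1)
    return p@camR(s).T+np.array(s["position"])
def save(s,f): cv2.imwrite('pics/'+f,s["image"][:,:,::-1])
E
python3 - <<'E'
from h import *
for n in("top","scene"):
    s=snap(n);save(s,n+"0.png");print(n,s["position"],s["orientation"],s["intrinsics"])
    np.savez(n+"0.npz",P=cloud(s),im=s["image"])
print(ctrl.read_state())
E
```

```text
top [0.21048613 0.0860015  1.20167529] [-2.90301777e+00  2.05615268e-03 -1.66508066e+00] [[519.92545978   0.         317.6047493 ]
 [  0.         519.92545978 243.54946706]
 [  0.           0.           1.        ]]
scene [1.49845389 0.3594721  0.70983064] [-2.14584145 -0.02543686  1.85625264] [[601.65972676   0.         316.60153434]
 [  0.         601.65972676 233.62697378]
 [  0.           0.           1.        ]]
{'clock': 0.1, 'joint_positions': array([-1.51349379e+00,  5.28382287e-01,  1.43376428e+00, -2.28827599e-05,
        1.18139168e+00, -1.78515230e-01]), 'joint_velocities': array([ 0.00099101, -0.00201961, -0.00418909, -0.00085798,  0.00096552,
       -0.00089808]), 'joint_torque': array([-8.30366901e-06, -4.40985167e+01, -1.77151448e+01,  6.34699222e-02,
        5.34007384e-02, -4.71017529e-05]), 'ee_pos': array([ 0.14599887, -0.60703654,  0.22166705]), 'orientation': array([-3.13967422e+00, -3.24660040e-04,  2.35826159e-01]), 'contact_force': array([-0.67141425, -0.70502079,  0.32949281]), 'wrist_torque': array([-0.0215605 , -0.016218  , -0.00385899]), 'grip_force': 0.0, 'width': 1.0038147602469802}
```

View pics/top0.png

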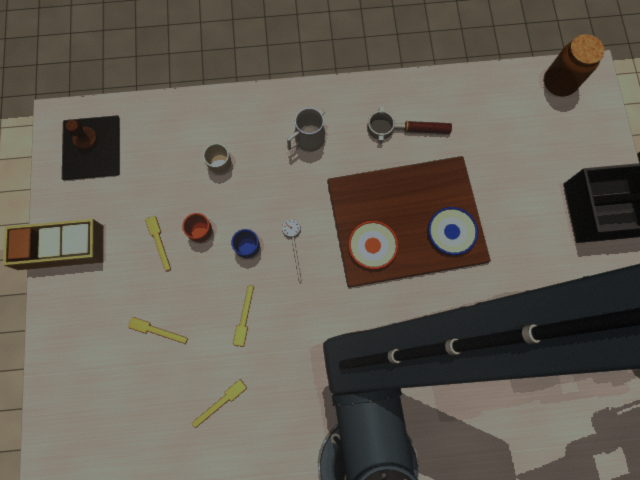

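View pics/scene0.png

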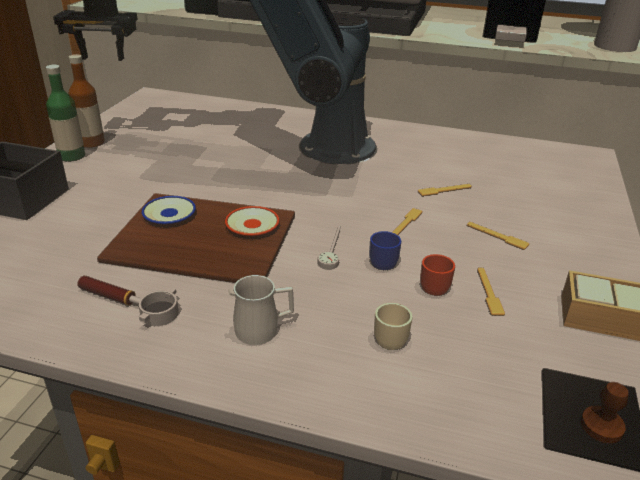

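The top view shows the board around (408,220), with the terracotta saucer at (373,245) and the blue one at (453,232). The cups are terracotta (197,228), blue (246,243) and cream (217,158). The thermometer dial is at (291,228). The four paddles are at (158,243), (158,330), (243,315) and (218,403), and the first looks farthest. The scene view agrees. Next I'll measure them.

```bash
cat >> h.py <<'E'
def onplane(s,uv,z):
    K=np.array(s["intrinsics"]);uv=np.atleast_2d(uv).astype(float)
    d=np.c_[(uv-K[:2,2])/[K[0,0],K[1,1]],np.ones(len(uv))]@camR(s).T
    c=np.array(s["position"]);return c+d*((z-c[2])/d[:,2])[:,None]
def comp(m,box):
    """largest component of mask m inside box u0,v0,u1,v1 -> pixels uv"""
    b=np.zeros_like(m,np.uint8);u0,v0,u1,v1=box;b[v0:v1,u0:u1]=m[v0:v1,u0:u1]
    n,l,st,c=cv2.connectedComponentsWithStats(b)
    k=1+st[1:,4].argmax();v,u=np.nonzero(l==k);return np.c_[u,v]
def circ(xy):
    A=np.c_[2*xy,np.ones(len(xy))];a=np.linalg.lstsq(A,(xy**2).sum(1),rcond=None)[0]
    return a[:2],np.sqrt(a[2]+a[:2]@a[:2])
def hull(uv): return cv2.convexHull(uv.astype(np.int32))[:,0]
E
python3 - <<'E'
from h import *
np.set_printoptions(precision=4,suppress=True)
s=snap("top");P=cloud(s);im=s["image"];hsv=cv2.cvtColor(im,cv2.COLOR_RGB2HSV);H,S,V=[hsv[...,i].astype(int) for i in range(3)]
print("table z",np.median(P[150:200,120:180,2]),"board z",np.median(P[195:205,380:420,2]))
blue=(H>105)&(H<130)&(S>120); red=((H<12)|(H>172))&(S>140)&(V>110); yel=(H>18)&(H<35)&(S>110)
for n,m,b in(("terra",red,(175,205,220,250)),("blue",blue,(225,220,268,268))):
    uv=comp(m,b);uv=hull(uv);
    # rim points by depth
    u0,v0,u1,v1=b;q=P[v0:v1,u0:u1].reshape(-1,3);q=q[(q[:,2]>.05)&(q[:,2]<.066)]
    c,r=cv2.minEnclosingCircle(uv.astype(np.float32))
    print(n,"rimdepth",len(q),circ(q[:,:2]),np.median(q[:,2]),"hull",onplane(s,c,.058))
for n,m,b in(("sterra",red,(345,218,402,275)),("sblue",blue,(425,205,482,262))):
    u0,v0,u1,v1=b;uv=comp(m,(u0+18,v0+18,u1-18,v1-18));print(n,"dot",onplane(s,uv.mean(0),.020))
    v,u=np.nonzero(m[v0:v1,u0:u1]);uv=np.c_[u+u0,v+v0];w=onplane(s,uv,.031);c0=onplane(s,[[(u0+u1)/2,(v0+v1)/2]],.031)
    k=np.linalg.norm(w-c0,axis=1)>.04;print(" rim",circ(w[k][:,:2]),np.median(P[uv[k][:,1],uv[k][:,0],2]))
for b in((140,205,178,280),(120,310,195,350),(228,278,262,352),(185,372,252,432)):
    uv=comp(yel,b);w=onplane(s,uv,.008)[:,:2];c,sz,a=cv2.minAreaRect((w*1000).astype(np.float32))
    print("pad",np.linalg.norm(w.mean(0)),w.mean(0),"rect",c,sz,a)
# board: height 15mm region
m=(np.abs(P[...,2]-.015)<.006);bd=((H<14)|(H>170))&(S>110)&(V<110)
uv=comp(((bd)).astype(np.uint8),(320,150,495,290));w=onplane(s,uv,.015)[:,:2]*1000
c,sz,a=cv2.minAreaRect(w.astype(np.float32));print("board",c,sz,a,cv2.boxPoints((c,sz,a)))
# thermometer
q=P[212:246,275:308].reshape(-1,3);k=(q[:,2]>.009)&(q[:,2]<.02);print("dial",k.sum(),circ(q[k][:,:2]),q[k].mean(0))
cv2.imwrite('pics/th.png',cv2.resize(im[205:295,265:325,::-1],None,fx=6,fy=6,interpolation=cv2.INTER_CUBIC))
E
```

```text
table z 1.1381917212061055e-06 board z 0.0148290083596464
terra rimdepth 182 (array([0.5561, 0.336 ]), np.float64(0.028659554431809727)) 0.05702613736881501 hull [[0.5558 0.3361 0.058 ]]
blue rimdepth 179 (array([0.5076, 0.2269]), np.float64(0.028598223028681622)) 0.05677005180434014 hull [[0.5069 0.2267 0.058 ]]
sterra dot [[ 0.4809 -0.066   0.02  ]]
 rim (array([ 0.4808, -0.0657]), np.float64(0.055020541107724766)) 0.030783497489622058
sblue dot [[ 0.4968 -0.2555  0.02  ]]
 rim (array([ 0.4962, -0.2546]), np.float64(0.05552007409465531)) 0.030659237344987655
pad 0.7001852167541758 [0.546  0.4384] rect (537.2335205078125, 435.5895690917969) (137.0720977783203, 24.4498291015625) 16.340618133544922
pad 0.5626500258457123 [0.335  0.4521] rect (330.56610107421875, 442.2493896484375) (137.63217163085938, 24.448183059692383) 66.71605682373047
pad 0.41811887280903776 [0.3372 0.2472] rect (348.261962890625, 244.6302490234375) (24.56589698791504, 137.43531799316406) 74.95645904541016
pad 0.3461836415805266 [0.1649 0.3044] rect (159.1014862060547, 312.88079833984375) (24.504213333129883, 138.4690399169922) 34.29433822631836
board (537.4237060546875, -155.64122009277344) (267.705810546875, 337.1325378417969) 4.677468776702881 [[ 390.2706    1.4484]
 [ 417.7626 -334.5613]
 [ 684.5768 -312.7308]
 [ 657.0848   23.2789]]
dial 264 (array([0.5402, 0.1213]), np.float64(0.01637592104628817)) [0.542  0.1214 0.0142]
```

View pics/th.png

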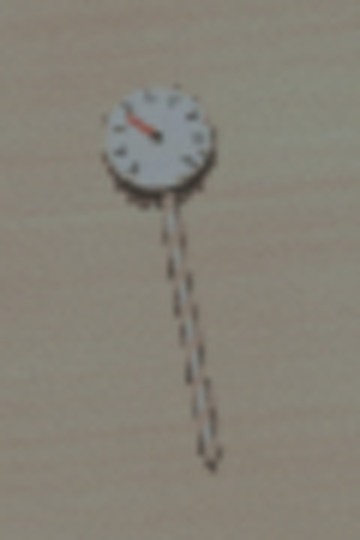

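The crop shows the dial centre at crop px (159,137) and the stem tip at (212,465), so the full-image pixels are (291.5,227.8) and (300.3,282.5). The heights, sizes and saucer spacing (190 mm) all match what was given. Next I'll compute the targets and first moves.

```bash
cat > go.py <<'E'
# usage: go.py x y z yaw_deg [more waypoints]; each printed as tool-axis shift (m) and turn (deg) from measured pose
import sys
from h import *
def pose():
    st=ctrl.read_state();return np.array(st["ee_pos"]),R.from_euler('xyz',st["orientation"]),st
if __name__=="__main__":
    p,r,st=pose();a=np.array(sys.argv[1:],float).reshape(-1,4)
    print("t",round(st["clock"],2),"pos",p.round(4),"rpy",st["orientation"].round(3),"w",round(st["width"],3),"F",st["contact_force"].round(1))
    for x,y,z,w in a:
        d=r.inv().apply(np.array([x,y,z])-p);t=(r.inv()*R.from_euler('xyz',[180,0,w],degrees=True)).as_rotvec(degrees=True)
        print(d.round(4),t.round(2))
E
python3 - <<'E'
from h import *
s=snap("top");f=lambda p,z:onplane(s,(np.array(p)+.5)/6-.5+[265,205],z)[0]
d=f((159,137),.014);t=f((212,465),.007);print(d,t,np.linalg.norm((d-t)[:2]),np.degrees(np.arctan2(*(d-t)[1::-1])))
E
python3 go.py 0.4 -0.45 0.24 60  0.52 -0.17 .24 103
```

```text
[0.54338955 0.12008438 0.014     ] [0.41215281 0.11067224 0.007     ] 0.13157381912605629 4.102160349632773
t 0.2 pos [ 0.146  -0.6072  0.2219] rpy [-3.14  -0.     0.236] w 1.002 F [-0.7 -0.5  1.2]
[ 0.2837 -0.0936 -0.0179] [-7.000e-02 -4.000e-02 -4.649e+01]
[ 0.4658 -0.3378 -0.0175] [-5.000e-02 -7.000e-02 -8.949e+01]
```

Careful with the scale: turns go in shares of 2 pi rad. That gives: -46.5 degrees / 360 = -0.1292.

Emit:
{"op": "move_arm", "data": {"plan": [1,0.057,-0.019,-0.004,0,0,-0.0258,1,0.114,-0.037,-0.007,0,0,-0.0517,1,0.17,-0.056,-0.011,0,0,-0.0778,1,0.227,-0.075,-0.014,0,0,-0.1028,1,0.284,-0.094,-0.018,0,0,-0.1292]}}

```text
clock: 0.82
ee_pos: [0.4016, -0.4487, 0.2405]
orientation: [-3.141, -0.0, 1.052]
contact_force: [0.2, -0.8, 0.7]
width: 0.995
grip_force: 0.0
```

```bash
python3 go.py 0.52 -0.16 .24 100
```

```text
t 0.82 pos [ 0.4016 -0.4487  0.2405] rpy [-3.141 -0.     1.052] w 0.995 F [ 0.2 -0.8  0.7]
[ 0.3095 -0.0402  0.0005] [-0.00e+00 -1.00e-02 -3.97e+01]
```

Converted, -40 degrees / 360 = -0.1111.

Emit:
{"op": "move_arm", "data": {"plan": [1,0.062,-0.008,0,0,0,-0.0222,1,0.124,-0.016,0,0,0,-0.0444,1,0.186,-0.024,0,0,0,-0.0667,1,0.248,-0.032,0,0,0,-0.0889,1,0.309,-0.04,0,0,0,-0.1111]}}

```text
clock: 1.45
ee_pos: [0.5206, -0.1604, 0.2406]
orientation: [3.141, 0.0, 1.75]
contact_force: [1.2, 0.4, -0.2]
width: 1.001
grip_force: 0.0
```

```bash
python3 go.py 0.51 0.14 .24 100 .5073 .2268 .15 100 .5073 .2268 .021 100
```

```text
t 1.45 pos [ 0.5206 -0.1604  0.2406] rpy [3.141 0.    1.75 ] w 1.001 F [ 1.2  0.4 -0.2]
[0.2975 0.0431 0.0006] [0.02 0.01 0.26]
[0.3834 0.0559 0.0906] [0.02 0.01 0.26]
[0.3834 0.0559 0.2196] [0.02 0.01 0.26]
```

Emit:
{"op": "move_arm", "data": {"plan": [1,0.06,0.009,0,0,0,0,1,0.12,0.018,0,0,0,0,1,0.18,0.026,0,0,0,0,1,0.24,0.035,0,0,0,0,1,0.298,0.043,0,0,0,0]}}

```text
clock: 2.08
ee_pos: [0.5103, 0.1406, 0.2406]
orientation: [3.141, 0.0, 1.746]
contact_force: [0.6, 0.3, 0.1]
width: 1.0
grip_force: 0.0
```

Emit:
{"op": "move_arm", "data": {"plan": [1,0.045,0.007,0.03,0,0,0,1,0.085,0.013,0.06,0,0,0,1,0.085,0.013,0.1,0,0,0,1,0.085,0.013,0.12,0,0,0,1,0.085,0.013,0.14,0,0,0]}}

```text
clock: 2.7
ee_pos: [0.5083, 0.2249, 0.0994]
orientation: [-3.141, 0.0, 1.746]
contact_force: [0.2, -0.2, 0.4]
width: 0.998
grip_force: 0.0
```

```bash
python3 go.py .5073 .2268 .022 100; python3 - <<'E'
from h import *
s=snap("scene");cv2.imwrite('pics/b1.png',cv2.resize(s["image"][120:330,260:520,::-1],None,fx=2.5,fy=2.5))
E
```

```text
t 2.7 pos [0.5083 0.2249 0.0994] rpy [-3.141  0.     1.746] w 0.998 F [ 0.2 -0.2  0.4]
[ 0.0021 -0.0006  0.0774] [-0.05  0.    0.05]
```

View pics/b1.png

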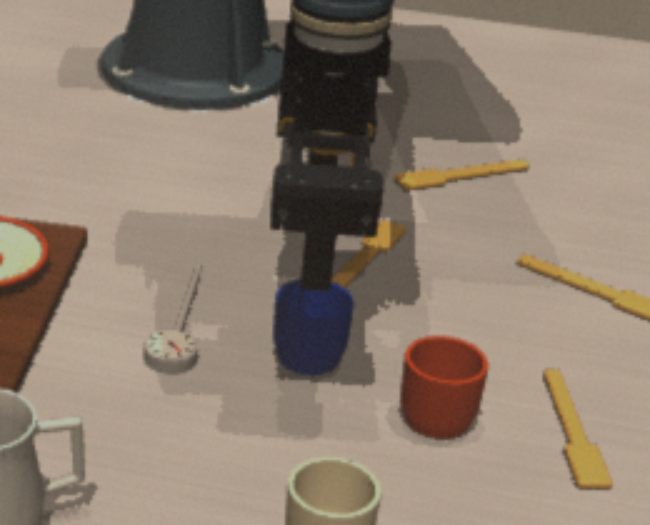

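The gripper is lined up over the blue cup (crop px (313,320)) with both fingers above its rim, so I'll descend.

Emit:
{"op": "move_arm", "data": {"plan": [1,0.002,-0.001,0.03,0,0,0,1,0.002,-0.001,0.055,0,0,0,1,0.002,-0.001,0.077,0,0,0,0.4,0.002,-0.001,0.077,0,0,0,0.4,0.002,-0.001,0.077,0,0,0]}}

```text
clock: 3.38
ee_pos: [0.5079, 0.2265, 0.0243]
orientation: [3.14, -0.0, 1.745]
contact_force: [0.2, -0.2, -0.6]
width: 0.855
grip_force: 0.0
```

Emit:
{"op": "move_arm", "data": {"plan": [0.4,0,0,0,0,0,0,0.4,0,0,0,0,0,0,0.4,0,0,0,0,0,0,0.4,0,0,0,0,0,0,0.4,0,0,0,0,0,0]}}

```text
clock: 4.0
ee_pos: [0.508, 0.2266, 0.0247]
orientation: [3.14, -0.0, 1.746]
contact_force: [-0.4, 0.6, 5.8]
width: 0.704
grip_force: 29.9
```

Emit:
{"op": "move_arm", "data": {"plan": [0.4,0,0,-0.01,0,0,0,0.4,0,0,-0.04,0,0,0,0.4,0,0,-0.08,0,0,0,0.4,0,0,-0.12,0,0,0,0.4,0,0,-0.13,0,0,0]}}

```text
clock: 4.62
ee_pos: [0.5086, 0.2268, 0.1562]
orientation: [3.137, -0.0, 1.746]
contact_force: [0.5, 0.3, -2.2]
width: 0.701
grip_force: 29.9
```

```bash
python3 go.py .5020 -0.014 .155 100 .496 -.2549 .155 100 .496 -.2549 .0457 100
```

```text
t 4.62 pos [0.5086 0.2268 0.1562] rpy [ 3.137 -0.     1.746] w 0.701 F [ 0.5  0.3 -2.2]
[-0.236  -0.0484  0.0009] [ 0.29 -0.02  0.01]
[-0.4721 -0.0962  0.0005] [ 0.29 -0.02  0.01]
[-0.4722 -0.0967  0.1098] [ 0.29 -0.02  0.01]
```

Emit:
{"op": "move_arm", "data": {"plan": [0.4,-0.03,-0.006,0,0,0,0,0.4,-0.08,-0.016,0,0,0,0,0.4,-0.135,-0.028,0,0,0,0,0.4,-0.19,-0.039,0,0,0,0,0.4,-0.245,-0.05,0,0,0,0]}}

```text
clock: 5.25
ee_pos: [0.4994, -0.025, 0.1524]
orientation: [-3.139, -0.001, 1.746]
contact_force: [1.6, -1.2, -1.3]
width: 0.704
grip_force: 29.9
```

Emit:
{"op": "move_arm", "data": {"plan": [0.4,-0.055,-0.011,0,0,0,0,0.4,-0.11,-0.022,0,0,0,0,0.4,-0.165,-0.034,0,0,0,0,0.4,-0.21,-0.043,0,0,0,0,0.4,-0.227,-0.046,0,0,0,0]}}

```text
clock: 5.88
ee_pos: [0.494, -0.2576, 0.1524]
orientation: [-3.141, -0.001, 1.742]
contact_force: [0.9, 0.8, -2.5]
width: 0.7
grip_force: 29.9
```

```bash
python3 go.py .496 -.2549 .0457 100; python3 - <<'E'
from h import *
s=snap("top");cv2.imwrite('pics/b2.png',cv2.resize(s["image"][140:300,310:510,::-1],None,fx=3,fy=3))
E
```

```text
t 5.88 pos [ 0.494  -0.2576  0.1524] rpy [-3.141e+00 -1.000e-03  1.742e+00] w 0.7 F [ 0.9  0.8 -2.5]
[0.0022 0.0025 0.1067] [-0.05 -0.05 -0.18]
```

View pics/b2.png

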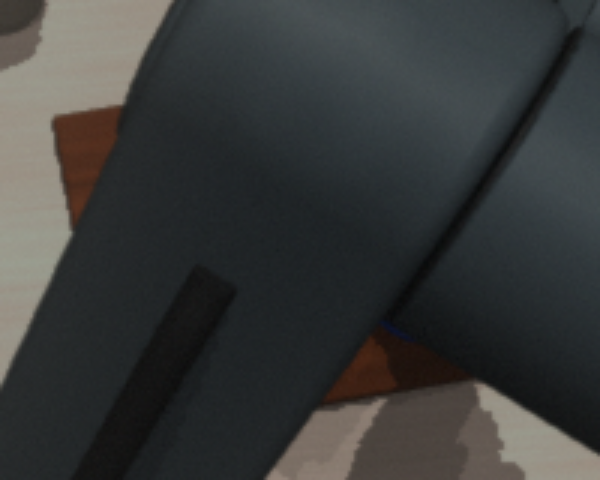

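The arm hides the saucer from the top camera, so I'll place by the measured pose and check once it is clear.

Emit:
{"op": "move_arm", "data": {"plan": [0.4,0.002,0.0025,0.03,0,0,0,0.4,0.002,0.0025,0.06,0,0,0,0.4,0.002,0.0025,0.085,0,0,0,0.4,0.002,0.0025,0.098,0,0,0,0.4,0.002,0.0025,0.101,0,0,0]}}

```text
clock: 6.55
ee_pos: [0.4964, -0.2513, 0.0517]
orientation: [-3.14, -0.002, 1.746]
contact_force: [1.3, -0.0, -1.9]
width: 0.702
grip_force: 29.9
```

```bash
python3 go.py .496 -.2549 .0457 100
```

```text
t 6.55 pos [ 0.4964 -0.2513  0.0517] rpy [-3.140e+00 -2.000e-03  1.746e+00] w 0.702 F [ 1.3 -0.  -1.9]
[-0.0034 -0.001   0.006 ] [-0.09 -0.11  0.07]
```

Emit:
{"op": "move_arm", "data": {"plan": [0.4,-0.0035,-0.001,0.002,0,0,0,0.4,-0.0035,-0.001,0.003,0,0,0,0.4,-0.0035,-0.001,0.004,0,0,0,0.4,-0.0035,-0.001,0.005,0,0,0,0.4,-0.0035,-0.001,0.006,0,0,0]}}

```text
clock: 7.18
ee_pos: [0.4966, -0.2564, 0.0467]
orientation: [3.141, 0.0, 1.745]
contact_force: [-0.4, -0.1, -2.2]
width: 0.703
grip_force: 29.9
```

```bash
python3 go.py .496 -.2549 .0447 100
```

```text
t 7.17 pos [ 0.4966 -0.2564  0.0467] rpy [3.141 0.    1.745] w 0.703 F [-0.4 -0.1 -2.2]
[ 0.0016 -0.0003  0.002 ] [0.01 0.01 0.01]
```

Emit:
{"op": "move_arm", "data": {"plan": [0.4,0.001,0,0.001,0,0,0,0.4,0.001,0,0.002,0,0,0,0.4,0.001,0,0.0025,0,0,0,0.4,0.001,0,0.003,0,0,0,0.4,0.001,0,0.003,0,0,0]}}

```text
clock: 7.8
ee_pos: [0.4962, -0.2552, 0.0446]
orientation: [-3.142, -0.0, 1.746]
contact_force: [-3.0, 1.5, 8.1]
width: 0.702
grip_force: 29.9
```

Contact at the expected height, so I'll release and lift.

Emit:
{"op": "move_arm", "data": {"plan": [0.72,0,0,0,0,0,0,0.8,0,0,0,0,0,0,1,0,0,0,0,0,0,1,0,0,0,0,0,0,1,0,0,0,0,0,0]}}

```text
clock: 8.43
ee_pos: [0.4964, -0.2554, 0.0434]
orientation: [-3.142, -0.0, 1.746]
contact_force: [-0.2, 0.6, 1.1]
width: 0.98
grip_force: 0.0
```

Emit:
{"op": "move_arm", "data": {"plan": [1,0,0,-0.02,0,0,0,1,0,0,-0.05,0,0,0,1,0,0,-0.1,0,0,0,1,0,0,-0.13,0,0,0,1,0,0,-0.13,0,0,0]}}

```text
clock: 9.05
ee_pos: [0.4978, -0.2565, 0.1761]
orientation: [3.137, 0.005, 1.746]
contact_force: [0.1, 0.1, -0.7]
width: 1.001
grip_force: 0.0
```

```bash
python3 go.py .5255 0.046 .17 100 .556 .336 .12 100 .556 .336 .0235 100
```

```text
t 9.05 pos [ 0.4978 -0.2565  0.1761] rpy [3.137 0.005 1.746] w 1.001 F [ 0.1  0.1 -0.7]
[0.2931 0.0798 0.005 ] [0.24 0.27 0.02]
[0.5736 0.1601 0.0541] [0.24 0.27 0.02]
[0.574  0.1597 0.1506] [0.24 0.27 0.02]
```

Emit:
{"op": "move_arm", "data": {"plan": [1,0.058,0.016,0,0,0,0,1,0.116,0.032,0,0,0,0,1,0.174,0.048,0,0,0,0,1,0.232,0.064,0,0,0,0,1,0.29,0.08,0,0,0,0]}}

```text
clock: 9.68
ee_pos: [0.5238, 0.0461, 0.172]
orientation: [-3.139, -0.001, 1.745]
contact_force: [0.5, -0.3, -0.1]
width: 0.998
grip_force: 0.0
```

Emit:
{"op": "move_arm", "data": {"plan": [1,0.055,0.016,0,0,0,0,1,0.11,0.031,0,0,0,0,1,0.17,0.048,0,0,0,0,1,0.23,0.065,0.01,0,0,0,1,0.283,0.08,0.03,0,0,0]}}

```text
clock: 10.3
ee_pos: [0.5541, 0.339, 0.1422]
orientation: [-3.142, 0.0, 1.746]
contact_force: [0.7, -0.4, -0.4]
width: 0.998
grip_force: 0.0
```

Emit:
{"op": "move_arm", "data": {"plan": [1,0,0,0.03,0,0,0,1,0,0,0.05,0,0,0,1,0,0,0.05,0,0,0,1,0,0,0.05,0,0,0,1,0,0,0.05,0,0,0]}}

```text
clock: 10.92
ee_pos: [0.5551, 0.3367, 0.0945]
orientation: [3.14, -0.0, 1.745]
contact_force: [-0.8, 0.1, -0.3]
width: 1.002
grip_force: 0.0
```

```bash
python3 go.py .556 .336 .0235 100
```

```text
t 10.93 pos [0.5551 0.3367 0.0945] rpy [ 3.14  -0.     1.745] w 1.002 F [-0.8  0.1 -0.3]
[-0.0009  0.0007  0.071 ] [ 0.1  -0.02 -0.02]
```

Emit:
{"op": "move_arm", "data": {"plan": [1,-0.001,0.001,0.03,0,0,0,1,-0.001,0.001,0.055,0,0,0,1,-0.001,0.001,0.07,0,0,0,1,-0.001,0.001,0.07,0,0,0,0.4,-0.001,0.001,0.07,0,0,0]}}

```text
clock: 11.55
ee_pos: [0.5563, 0.3363, 0.0246]
orientation: [3.14, -0.0, 1.745]
contact_force: [0.4, -0.4, 0.1]
width: 0.951
grip_force: 0.0
```

Emit:
{"op": "move_arm", "data": {"plan": [0.4,0,0,0,0,0,0,0.4,0,0,0,0,0,0,0.4,0,0,0,0,0,0,0.4,0,0,0,0,0,0,0.4,0,0,0,0,0,0]}}

```text
clock: 12.18
ee_pos: [0.556, 0.3362, 0.0243]
orientation: [3.14, -0.0, 1.746]
contact_force: [-0.3, 0.3, 5.8]
width: 0.696
grip_force: 29.9
```

Emit:
{"op": "move_arm", "data": {"plan": [0.4,0,0,-0.01,0,0,0,0.4,0,0,-0.04,0,0,0,0.4,0,0,-0.08,0,0,0,0.4,0,0,-0.12,0,0,0,0.4,0,0,-0.13,0,0,0]}}

```text
clock: 12.8
ee_pos: [0.5567, 0.3365, 0.1561]
orientation: [3.137, -0.001, 1.746]
contact_force: [0.2, -0.5, -1.6]
width: 0.695
grip_force: 29.9
```

```bash
python3 go.py .4805 -0.0657 .155 100
```

```text
t 12.8 pos [0.5567 0.3365 0.1561] rpy [ 3.137e+00 -1.000e-03  1.746e+00] w 0.695 F [ 0.2 -0.5 -1.6]
[-3.829e-01 -1.449e-01  1.000e-04] [ 0.26 -0.06  0.01]
```

Emit:
{"op": "move_arm", "data": {"plan": [0.4,-0.03,-0.011,0,0,0,0,0.4,-0.08,-0.03,0,0,0,0,0.4,-0.13,-0.049,0,0,0,0,0.4,-0.18,-0.068,0,0,0,0,0.4,-0.23,-0.087,0,0,0,0]}}

```text
clock: 13.42
ee_pos: [0.508, 0.0928, 0.1522]
orientation: [-3.139, -0.001, 1.746]
contact_force: [0.8, -0.1, -1.7]
width: 0.696
grip_force: 29.9
```

Emit:
{"op": "move_arm", "data": {"plan": [0.4,-0.05,-0.019,0,0,0,0,0.4,-0.1,-0.038,0,0,0,0,0.4,-0.14,-0.053,0,0,0,0,0.4,-0.153,-0.058,0,0,0,0,0.4,-0.153,-0.058,0,0,0,0]}}

```text
clock: 14.05
ee_pos: [0.4785, -0.0665, 0.1528]
orientation: [-3.14, -0.002, 1.743]
contact_force: [0.7, 0.1, -2.1]
width: 0.699
grip_force: 29.9
```

Emit:
{"op": "move_arm", "data": {"plan": [0.4,0,0,0.02,0,0,0,0.4,0,0,0.05,0,0,0,0.4,0,0,0.08,0,0,0,0.4,0,0,0.098,0,0,0,0.4,0,0,0.1,0,0,0]}}

```text
clock: 14.68
ee_pos: [0.4783, -0.0644, 0.0522]
orientation: [-3.138, -0.002, 1.748]
contact_force: [-0.2, 0.6, -2.0]
width: 0.698
grip_force: 29.9
```

```bash
python3 go.py .4805 -0.0657 .0445 100
```

```text
t 14.68 pos [ 0.4783 -0.0644  0.0522] rpy [-3.138e+00 -2.000e-03  1.748e+00] w 0.698 F [-0.2  0.6 -2. ]
[-0.0017  0.002   0.0077] [-0.18 -0.13  0.12]
```

Emit:
{"op": "move_arm", "data": {"plan": [0.4,-0.0015,0.002,0.002,0,0,0,0.4,-0.0015,0.002,0.003,0,0,0,0.4,-0.0015,0.002,0.004,0,0,0,0.4,-0.0015,0.002,0.005,0,0,0,0.4,-0.0015,0.002,0.005,0,0,0]}}

```text
clock: 15.3
ee_pos: [0.4814, -0.0676, 0.0487]
orientation: [3.141, 0.0, 1.745]
contact_force: [0.2, -0.2, -1.2]
width: 0.7
grip_force: 29.9
```

```bash
python3 go.py .4805 -0.0657 .0443 100
```

```text
t 15.3 pos [ 0.4814 -0.0676  0.0487] rpy [3.141 0.    1.745] w 0.7 F [ 0.2 -0.2 -1.2]
[ 0.0021 -0.0006  0.0044] [ 0.01  0.   -0.  ]
```

Emit:
{"op": "move_arm", "data": {"plan": [0.4,0.0015,-0.0005,0.0015,0,0,0,0.4,0.0015,-0.0005,0.003,0,0,0,0.4,0.0015,-0.0005,0.004,0,0,0,0.4,0.0015,-0.0005,0.0045,0,0,0,0.4,0.0015,-0.0005,0.005,0,0,0]}}

```text
clock: 15.92
ee_pos: [0.4806, -0.0662, 0.0442]
orientation: [3.142, 0.0, 1.746]
contact_force: [-2.5, 1.2, 10.5]
width: 0.696
grip_force: 29.8
```

Emit:
{"op": "move_arm", "data": {"plan": [0.72,0,0,0,0,0,0,0.8,0,0,0,0,0,0,1,0,0,0,0,0,0,1,0,0,0,0,0,0,1,0,0,0,0,0,0]}}

```text
clock: 16.55
ee_pos: [0.4807, -0.0662, 0.0435]
orientation: [-3.142, -0.0, 1.746]
contact_force: [0.2, 0.4, 0.4]
width: 0.986
grip_force: 0.0
```

Emit:
{"op": "move_arm", "data": {"plan": [1,0,0,-0.02,0,0,0,1,0,0,-0.05,0,0,0,1,0,0,-0.1,0,0,0,1,0,0,-0.13,0,0,0,1,0,0,-0.13,0,0,0]}}

```text
clock: 17.18
ee_pos: [0.4823, -0.0667, 0.1758]
orientation: [3.136, 0.003, 1.746]
contact_force: [0.2, 0.3, -0.2]
width: 0.999
grip_force: 0.0
```

```bash
python3 go.py .515 0.21 .16 148  .5372 .4356 .16 196.3
```

```text
t 17.18 pos [ 0.4823 -0.0667  0.1758] rpy [3.136e+00 3.000e-03 1.746e+00] w 0.999 F [ 0.2  0.3 -0.2]
[0.2668 0.0802 0.0154] [  0.2    0.29 -47.98]
[0.4851 0.1413 0.015 ] [ 7.000e-02  3.800e-01 -9.628e+01]
```

Converted, -48 degrees / 360 = -0.1333.

Emit:
{"op": "move_arm", "data": {"plan": [1,0.054,0.016,0,0,0,-0.0267,1,0.108,0.032,0,0,0,-0.0533,1,0.162,0.048,0,0,0,-0.08,1,0.216,0.064,0,0,0,-0.1067,0.6,0.267,0.08,0.01,0,0,-0.1333]}}

```text
clock: 17.8
ee_pos: [0.5128, 0.2125, 0.1624]
orientation: [-3.141, -0.001, 2.589]
contact_force: [0.4, -0.4, 0.6]
width: 0.946
grip_force: 0.0
```

```bash
python3 go.py .5372 .4356 .16 196.3
```

```text
t 17.8 pos [0.5128 0.2125 0.1624] rpy [-3.141e+00 -1.000e-03  2.589e+00] w 0.946 F [ 0.4 -0.4  0.6]
[0.0963 0.2027 0.0023] [-2.000e-02 -4.000e-02 -4.795e+01]
```

Converted, -48 degrees / 360 = -0.1333.

Emit:
{"op": "move_arm", "data": {"plan": [0.5,0.019,0.041,0,0,0,-0.0267,0.5,0.038,0.081,0,0,0,-0.0533,0.5,0.058,0.122,0,0,0,-0.08,0.5,0.077,0.162,0.01,0,0,-0.1067,0.5,0.0965,0.203,0.02,0,0,-0.1333]}}

```text
clock: 18.42
ee_pos: [0.5379, 0.4348, 0.141]
orientation: [-3.141, -0.003, -2.857]
contact_force: [0.3, 0.6, 0.4]
width: 0.514
grip_force: 0.0
```

Emit:
{"op": "move_arm", "data": {"plan": [0.5,0,0,0.03,0,0,0,0.5,0,0,0.06,0,0,0,0.5,0,0,0.08,0,0,0,0.5,0,0,0.08,0,0,0,0.5,0,0,0.08,0,0,0]}}

```text
clock: 19.05
ee_pos: [0.5394, 0.4341, 0.0641]
orientation: [3.141, 0.001, -2.862]
contact_force: [0.9, 0.5, 1.1]
width: 0.498
grip_force: 0.0
```

```bash
python3 go.py .5372 .4356 .002 196.3; python3 - <<'E'
from h import *
s=snap("top");cv2.imwrite('pics/p1.png',s["image"][:,:,::-1])
E
```

```text
t 19.05 pos [0.5394 0.4341 0.0641] rpy [ 3.141e+00  1.000e-03 -2.862e+00] w 0.498 F [0.9 0.5 1.1]
[0.0018 0.002  0.0621] [ 0.02  0.07 -0.31]
```

View pics/p1.png

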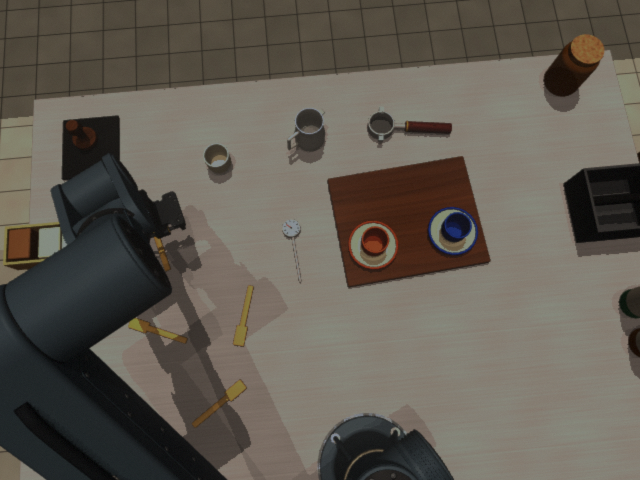

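Both cups stand in their saucers, terracotta at (374,241) and blue at (458,228). The gripper is over the paddle at (162,250). The wooden box at left is close, so I'll check its height along with the cup centring.

```bash
python3 - <<'E'
from h import *
d=np.load('top0.npz');P=d['P'];q=P[215:275,0:110].reshape(-1,3);q=q[q[:,2]>.015];print("box",q.min(0),q.max(0))
for lo in (.03,.05): print(lo,q[q[:,2]>lo].min(0) if (q[:,2]>lo).any() else None)
P=cloud(snap("top"))
for n,c in(("t",(.4805,-.0657)),("b",(.496,-.2549))):
    q=P.reshape(-1,3);q=q[(np.hypot(q[:,0]-c[0],q[:,1]-c[1])<.045)&(q[:,2]>.072)];print(n,len(q),circ(q[:,:2]),np.median(q[:,2]))
E
```

```text
box [0.21048613 0.0860015  0.0151433 ] [0.59605968 0.77251672 1.20167529]
0.03 [0.21048613 0.0860015  0.0300224 ]
0.05 [0.21048613 0.0860015  0.05001382]
t 169 (array([ 0.48056166, -0.06541652]), np.float64(0.02863194281917271)) 0.07738558856208844
b 171 (array([ 0.49606545, -0.25343857]), np.float64(0.02882464292769409)) 0.07742019602190742
```

```bash
python3 - <<'E'
from h import *
d=np.load('top0.npz');P=d['P'];q=P[215:275,0:110].reshape(-1,3);q=q[(q[:,2]>.015)&(q[:,2]<.5)];print("box",q.min(0),q.max(0))
print(q[q[:,2]>.05].min(0))
E
```

```text
box [0.50302015 0.56675629 0.0151433 ] [0.59605968 0.77251672 0.07322646]
[0.50302015 0.56762153 0.05001382]
```

The box edge is at y=0.567 and the gripper body reaches 0.538, so it clears. Both cups are centred to about 1.5 mm or better. Next is the paddle grasp.

Emit:
{"op": "move_arm", "data": {"plan": [0.5,0.002,0.002,0.02,0,0,0,0.5,0.002,0.002,0.04,0,0,0,0.5,0.002,0.002,0.053,0,0,0,0.5,0.002,0.002,0.058,0,0,0,0.5,0.002,0.002,0.06,0,0,0]}}

```text
clock: 19.77
ee_pos: [0.5363, 0.4353, 0.003]
orientation: [-3.141, -0.0, -2.862]
contact_force: [0.3, 0.1, 0.4]
width: 0.498
grip_force: 0.0
```

```bash
python3 go.py .5372 .4356 .003 196.3
```

```text
t 19.77 pos [0.5363 0.4353 0.003 ] rpy [-3.141 -0.    -2.862] w 0.498 F [0.3 0.1 0.4]
[-0.001   0.0001 -0.    ] [-0.01 -0.03 -0.29]
```

Emit:
{"op": "move_arm", "data": {"plan": [0.3,-0.001,0,0,0,0,0,0.05,-0.001,0,0,0,0,0,0.05,-0.001,0,0,0,0,0,0.05,-0.001,0,0,0,0,0,0.05,-0.001,0,0,0,0,0]}}

```text
clock: 20.4
ee_pos: [0.5374, 0.4357, 0.0039]
orientation: [3.141, 0.0, -2.862]
contact_force: [-0.8, -0.4, 2.2]
width: 0.151
grip_force: 30.0
```

Emit:
{"op": "move_arm", "data": {"plan": [0.05,0,0,0,0,0,0,0.05,0,0,0,0,0,0,0.05,0,0,0,0,0,0,0.05,0,0,0,0,0,0,0.05,0,0,0,0,0,0]}}

```text
clock: 21.02
ee_pos: [0.5374, 0.4358, 0.0039]
orientation: [3.141, 0.0, -2.862]
contact_force: [-0.8, -0.4, 5.0]
width: 0.158
grip_force: 30.0
```

Emit:
{"op": "move_arm", "data": {"plan": [0.05,0,0,-0.01,0,0,0,0.05,0,0,-0.04,0,0,0,0.05,0,0,-0.08,0,0,0,0.05,0,0,-0.12,0,0,0,0.05,0,0,-0.15,0,0,0]}}

```text
clock: 21.65
ee_pos: [0.5375, 0.4357, 0.1554]
orientation: [3.141, 0.001, -2.862]
contact_force: [1.3, 0.5, -0.1]
width: 0.154
grip_force: 30.0
```

```bash
python3 go.py .52 0.14 .16 190 .4883 -.1603 .16 184.7
```

```text
t 21.65 pos [0.5375 0.4357 0.1554] rpy [ 3.141e+00  1.000e-03 -2.862e+00] w 0.154 F [ 1.3  0.5 -0.1]
[ 0.0984 -0.2794 -0.0048] [0.02 0.07 6.01]
[ 0.2117 -0.5593 -0.005 ] [ 0.02  0.07 11.31]
```

Converted, 6 degrees / 360 = 0.0167.

Emit:
{"op": "move_arm", "data": {"plan": [0.05,0.015,-0.04,0,0,0,0.0028,0.05,0.037,-0.098,0,0,0,0.0064,0.05,0.059,-0.156,0,0,0,0.01,0.05,0.081,-0.214,0,0,0,0.0133,0.05,0.103,-0.272,0,0,0,0.0167]}}

```text
clock: 22.28
ee_pos: [0.5129, 0.1439, 0.1537]
orientation: [-3.141, 0.0, -2.967]
contact_force: [-0.4, -0.1, 0.3]
width: 0.152
grip_force: 30.0
```

```bash
python3 go.py .4883 -.1603 .16 184.7
```

```text
t 22.27 pos [0.5129 0.1439 0.1537] rpy [-3.141  0.    -2.967] w 0.152 F [-0.4 -0.1  0.3]
[ 0.077  -0.2953 -0.0063] [-0.02  0.02  5.3 ]
```

Converted, 5.3 degrees / 360 = 0.0147.

Emit:
{"op": "move_arm", "data": {"plan": [0.05,0.015,-0.059,0,0,0,0.0042,0.05,0.03,-0.117,0,0,0,0.0083,0.05,0.045,-0.175,0,0,0,0.0125,0.05,0.06,-0.23,0,0,0,0.0147,0.05,0.076,-0.293,0,0,0,0.0147]}}

```text
clock: 22.9
ee_pos: [0.489, -0.1552, 0.1536]
orientation: [3.141, 0.0, -3.059]
contact_force: [1.6, -0.7, -0.1]
width: 0.156
grip_force: 30.0
```

Emit:
{"op": "move_arm", "data": {"plan": [0.05,0,0,0.02,0,0,0,0.05,0,0,0.05,0,0,0,0.05,0,0,0.08,0,0,0,0.05,0,0,0.1,0,0,0,0.05,0,0,0.1,0,0,0]}}

```text
clock: 23.52
ee_pos: [0.4884, -0.153, 0.0523]
orientation: [3.139, -0.003, -3.06]
contact_force: [-0.1, 0.1, -0.3]
width: 0.15
grip_force: 30.0
```

```bash
python3 go.py .4883 -.1603 .019 184.7
```

```text
t 23.52 pos [ 0.4884 -0.153   0.0523] rpy [ 3.139e+00 -3.000e-03 -3.060e+00] w 0.15 F [-0.1  0.1 -0.3]
[ 0.0006 -0.0074  0.0333] [ 0.12 -0.18 -0.  ]
```

Emit:
{"op": "move_arm", "data": {"plan": [0.05,0.0005,-0.004,0.005,0,0,0,0.05,0.0005,-0.0065,0.01,0,0,0,0.05,0.0005,-0.0065,0.015,0,0,0,0.05,0.0005,-0.0065,0.02,0,0,0,0.05,0.0005,-0.0065,0.022,0,0,0]}}

```text
clock: 24.15
ee_pos: [0.4894, -0.1599, 0.0312]
orientation: [3.141, -0.0, -3.059]
contact_force: [-1.0, 0.6, -0.5]
width: 0.155
grip_force: 30.0
```

```bash
python3 go.py .4883 -.1603 .019 184.7
```

```text
t 24.15 pos [ 0.4894 -0.1599  0.0312] rpy [ 3.141 -0.    -3.059] w 0.155 F [-1.   0.6 -0.5]
[ 0.0012 -0.0003  0.0122] [ 0.02 -0.02  0.02]
```

Emit:
{"op": "move_arm", "data": {"plan": [0.05,0.001,-0.0005,0.005,0,0,0,0.05,0.001,-0.0005,0.008,0,0,0,0.05,0.001,-0.0005,0.01,0,0,0,0.05,0.001,-0.0005,0.011,0,0,0,0.05,0.001,-0.0005,0.012,0,0,0]}}

```text
clock: 24.78
ee_pos: [0.4887, -0.1606, 0.0196]
orientation: [-3.142, 0.0, -3.059]
contact_force: [-0.2, -0.2, -0.6]
width: 0.149
grip_force: 30.0
```

```bash
python3 go.py .4883 -.1603 .019 184.7
```

```text
t 24.77 pos [ 0.4887 -0.1606  0.0196] rpy [-3.142  0.    -3.059] w 0.149 F [-0.2 -0.2 -0.6]
[0.0004 0.0004 0.0006] [-0.01  0.01  0.01]
```

Emit:
{"op": "move_arm", "data": {"plan": [0.05,0,0,0.001,0,0,0,0.05,0,0,0.001,0,0,0,0.2,0,0,0.001,0,0,0,0.32,0,0,0.001,0,0,0,0.32,0,0,0.001,0,0,0]}}

```text
clock: 25.4
ee_pos: [0.4886, -0.1606, 0.0184]
orientation: [3.141, -0.0, -3.059]
contact_force: [0.3, -0.9, 0.1]
width: 0.296
grip_force: 0.0
```

Emit:
{"op": "move_arm", "data": {"plan": [0.32,0,0,-0.01,0,0,0,0.32,0,0,-0.04,0,0,0,0.32,0,0,-0.08,0,0,0,0.32,0,0,-0.12,0,0,0,0.6,0,0,-0.12,0,0,0]}}

```text
clock: 26.02
ee_pos: [0.4907, -0.1617, 0.142]
orientation: [-3.137, 0.006, -3.059]
contact_force: [-0.5, -1.4, 0.6]
width: 0.372
grip_force: 0.0
```

```bash
python3 go.py .5434 .1201 .12 184.1
```

```text
t 26.02 pos [ 0.4907 -0.1617  0.142 ] rpy [-3.137  0.006 -3.059] w 0.372 F [-0.5 -1.4  0.6]
[-0.0756  0.2767  0.0212] [-0.26  0.37  0.62]
```

Converted, 0.6 degrees / 360 = 0.0017.

Emit:
{"op": "move_arm", "data": {"plan": [0.7,-0.015,0.055,0,0,0,0,0.7,-0.03,0.11,0,0,0,0.0008,0.7,-0.045,0.165,0,0,0,0.0017,0.7,-0.06,0.22,0.005,0,0,0.0017,0.7,-0.075,0.277,0.01,0,0,0.0017]}}

```text
clock: 26.65
ee_pos: [0.5402, 0.1233, 0.1276]
orientation: [-3.142, -0.001, -3.07]
contact_force: [0.8, -0.7, -0.7]
width: 0.696
grip_force: 0.0
```

Emit:
{"op": "move_arm", "data": {"plan": [0.7,0,0,0.03,0,0,0,0.7,0,0,0.06,0,0,0,0.7,0,0,0.07,0,0,0,0.7,0,0,0.07,0,0,0,0.7,0,0,0.07,0,0,0]}}

```text
clock: 27.28
ee_pos: [0.5413, 0.1213, 0.0593]
orientation: [-3.142, 0.001, -3.07]
contact_force: [0.4, 0.6, -0.9]
width: 0.701
grip_force: 0.0
```

```bash
python3 go.py .5434 .1201 .005 184.1
```

```text
t 27.27 pos [0.5413 0.1213 0.0593] rpy [-3.142e+00  1.000e-03 -3.070e+00] w 0.701 F [ 0.4  0.6 -0.9]
[-0.0019 -0.0014  0.0543] [-0.    0.09 -0.02]
```

Emit:
{"op": "move_arm", "data": {"plan": [0.7,-0.002,-0.0015,0.02,0,0,0,0.7,-0.002,-0.0015,0.04,0,0,0,0.7,-0.002,-0.0015,0.05,0,0,0,0.7,-0.002,-0.0015,0.053,0,0,0,0.7,-0.002,-0.0015,0.053,0,0,0]}}

```text
clock: 27.9
ee_pos: [0.5431, 0.1202, 0.0061]
orientation: [-3.142, 0.001, -3.07]
contact_force: [-0.5, -0.7, 0.9]
width: 0.704
grip_force: 0.0
```

```bash
python3 go.py .5434 .1201 .005 184.1; python3 - <<'E'
from h import *
s=snap("scene");cv2.imwrite('pics/t1.png',cv2.resize(s["image"][140:320,90:450,::-1],None,fx=2,fy=2))
E
```

```text
t 27.9 pos [0.5431 0.1202 0.0061] rpy [-3.142e+00  1.000e-03 -3.070e+00] w 0.704 F [-0.5 -0.7  0.9]
[-0.0002 -0.0002  0.0011] [-0.    0.05  0.01]
```

View pics/t1.png

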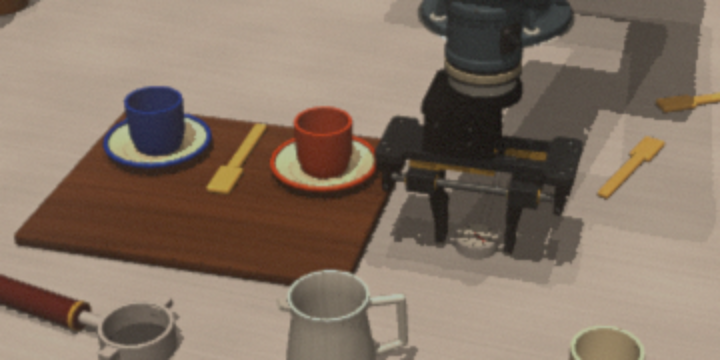

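The cups and paddle are placed well, and the fingers straddle the dial at crop px (476,240). I'll close on it.

Emit:
{"op": "move_arm", "data": {"plan": [0.5,0,0,0.001,0,0,0,0.35,0,0,0.001,0,0,0,0.35,0,0,0.001,0,0,0,0.35,0,0,0.001,0,0,0,0.35,0,0,0.001,0,0,0]}}

```text
clock: 28.58
ee_pos: [0.5429, 0.1203, 0.0048]
orientation: [3.142, 0.0, -3.07]
contact_force: [-0.1, 0.4, 2.8]
width: 0.49
grip_force: 30.0
```

Emit:
{"op": "move_arm", "data": {"plan": [0.35,0,0,0,0,0,0,0.35,0,0,0,0,0,0,0.35,0,0,-0.01,0,0,0,0.35,0,0,-0.05,0,0,0,0.35,0,0,-0.1,0,0,0]}}

```text
clock: 29.2
ee_pos: [0.5417, 0.1201, 0.1047]
orientation: [3.142, -0.003, -3.07]
contact_force: [1.1, -0.9, -1.2]
width: 0.49
grip_force: 30.0
```

```bash
python3 go.py .57 0 .18 150 .6168 -.2450 .16 94.7;python3 - <<'E'
from h import *
s=snap("scene");cv2.imwrite('pics/t2.png',cv2.resize(s["image"][140:320,90:450,::-1],None,fx=2,fy=2))
E
```

```text
t 29.2 pos [0.5417 0.1201 0.1047] rpy [ 3.142e+00 -3.000e-03 -3.070e+00] w 0.49 F [ 1.1 -0.9 -1.2]
[-0.0194 -0.1218 -0.0753] [-0.05 -0.18 34.11]
[-0.0486 -0.3695 -0.0555] [-0.15 -0.15 89.41]
```

View pics/t2.png

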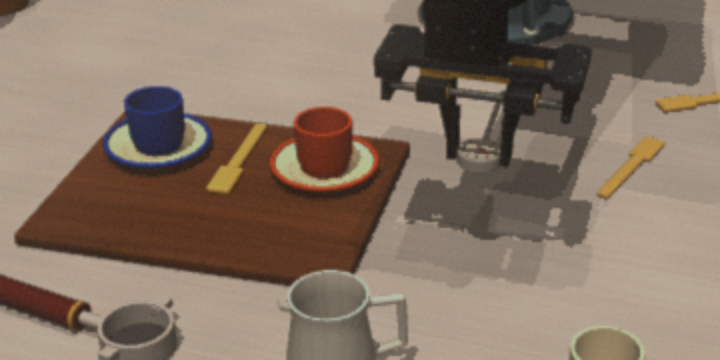

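The thermometer is held level with its stem free, so I'll carry it over while turning.

Converted, 36 degrees / 360 = 0.1.

Emit:
{"op": "move_arm", "data": {"plan": [0.35,-0.003,-0.02,-0.03,0,0,0.0167,0.35,-0.007,-0.045,-0.055,0,0,0.0389,0.35,-0.011,-0.07,-0.065,0,0,0.0611,0.35,-0.015,-0.098,-0.065,0,0,0.0806,0.35,-0.019,-0.13,-0.065,0,0,0.1]}}

```text
clock: 29.88
ee_pos: [0.5709, -0.0087, 0.1699]
orientation: [3.142, 0.0, 2.582]
contact_force: [0.9, -0.2, -1.1]
width: 0.494
grip_force: 30.0
```

```bash
python3 go.py  .6168 -.2450 .16 94.7
```

```text
t 29.88 pos [ 0.5709 -0.0087  0.1699] rpy [3.142 0.    2.582] w 0.494 F [ 0.9 -0.2 -1.1]
[-0.1644 -0.1758  0.01  ] [1.000e-02 2.000e-02 5.321e+01]
```

Converted, 50 degrees / 360 = 0.1389.

Emit:
{"op": "move_arm", "data": {"plan": [0.35,-0.035,-0.037,0,0,0,0.0278,0.35,-0.07,-0.074,0,0,0,0.0556,0.35,-0.105,-0.112,0,0,0,0.0833,0.35,-0.14,-0.15,0,0,0,0.1111,0.35,-0.164,-0.176,0,0,0,0.1389]}}

```text
clock: 30.5
ee_pos: [0.6172, -0.2468, 0.1694]
orientation: [3.142, 0.001, 1.705]
contact_force: [0.6, 0.5, -1.1]
width: 0.491
grip_force: 30.0
```

Converted, 3.2 degrees / 360 = 0.0089.

Emit:
{"op": "move_arm", "data": {"plan": [0.35,0,0,0,0,0,0.0089,0.35,0,0,0.03,0,0,0.0089,0.35,0,0,0.06,0,0,0.0089,0.35,0,0,0.09,0,0,0.0089,0.35,0,0,0.1,0,0,0.0089]}}

```text
clock: 31.12
ee_pos: [0.6156, -0.2433, 0.0673]
orientation: [-3.138, -0.003, 1.656]
contact_force: [0.4, 0.5, -0.1]
width: 0.489
grip_force: 30.0
```

```bash
python3 go.py  .6168 -.2450 .02 94.7
```

```text
t 31.12 pos [ 0.6156 -0.2433  0.0673] rpy [-3.138e+00 -3.000e-03  1.656e+00] w 0.489 F [ 0.4  0.5 -0.1]
[-0.002   0.0012  0.0473] [-0.22 -0.15  0.21]
```

Emit:
{"op": "move_arm", "data": {"plan": [0.35,-0.002,0.001,0.012,0,0,0,0.35,-0.002,0.001,0.024,0,0,0,0.35,-0.002,0.001,0.034,0,0,0,0.35,-0.002,0.001,0.04,0,0,0,0.35,-0.002,0.001,0.042,0,0,0]}}

```text
clock: 31.75
ee_pos: [0.6183, -0.2459, 0.0272]
orientation: [-3.141, -0.0, 1.657]
contact_force: [-0.3, 0.5, -0.7]
width: 0.496
grip_force: 30.0
```

```bash
python3 go.py  .6168 -.2450 .02 94.7
```

```text
t 31.75 pos [ 0.6183 -0.2459  0.0272] rpy [-3.141 -0.     1.657] w 0.496 F [-0.3  0.5 -0.7]
[ 0.0011 -0.0015  0.0072] [-0.02 -0.01  0.22]
```

Converted, 0.2 degrees / 360 = 0.0006.

Emit:
{"op": "move_arm", "data": {"plan": [0.35,0.0005,-0.0015,0.003,0,0,0.0006,0.35,0.0005,-0.0015,0.005,0,0,0.0006,0.35,0.0005,-0.0015,0.006,0,0,0.0006,0.35,0.0005,-0.0015,0.007,0,0,0.0006,0.35,0.0005,-0.0015,0.007,0,0,0.0006]}}

```text
clock: 32.38
ee_pos: [0.6169, -0.2457, 0.0206]
orientation: [-3.142, 0.0, 1.653]
contact_force: [-0.2, 0.2, -0.4]
width: 0.495
grip_force: 30.0
```

```bash
python3 go.py  .6168 -.2450 .02 94.7
```

```text
t 32.38 pos [ 0.6169 -0.2457  0.0206] rpy [-3.142  0.     1.653] w 0.495 F [-0.2  0.2 -0.4]
[ 0.0007 -0.0001  0.0006] [-0.    0.    0.01]
```

Emit:
{"op": "move_arm", "data": {"plan": [0.35,0,0,0.001,0,0,0,0.35,0,0,0.001,0,0,0,0.6,0,0,0.001,0,0,0,0.7,0,0,0.001,0,0,0,0.7,0,0,0.001,0,0,0]}}

```text
clock: 33.0
ee_pos: [0.6169, -0.2456, 0.0195]
orientation: [-3.142, -0.0, 1.653]
contact_force: [-0.4, 0.1, -0.1]
width: 0.682
grip_force: 0.0
```

Emit:
{"op": "move_arm", "data": {"plan": [0.7,0,0,-0.01,0,0,0,0.7,0,0,-0.04,0,0,0,0.7,0,0,-0.1,0,0,0,0.7,0,0,-0.16,0,0,0,0.7,0,0,-0.18,0,0,0]}}

```text
clock: 33.62
ee_pos: [0.6192, -0.2469, 0.2056]
orientation: [3.134, 0.006, 1.653]
contact_force: [0.7, -0.5, -1.4]
width: 0.699
grip_force: 0.0
```

Emit:
{"op": "move_arm", "data": {"plan": [0.7,0.06,0,0,0,0,0,0.7,0.12,0,0,0,0,0,0.7,0.18,0,0,0,0,0,0.7,0.24,0,0,0,0,0,0.7,0.3,0,0,0,0,0]}}

```text
clock: 34.25
ee_pos: [0.5921, 0.0552, 0.2005]
orientation: [3.14, 0.0, 1.653]
contact_force: [0.8, -0.5, -0.1]
width: 0.704
grip_force: 0.0
```

Emit:
{"op": "move_arm", "data": {"plan": [0.7,0.06,0,0,0,0,0,0.7,0.12,0,0,0,0,0,0.7,0.18,0,0,0,0,0,0.7,0.24,0,0,0,0,0,0.7,0.3,0,0,0,0,0]}}

```text
clock: 34.88
ee_pos: [0.5674, 0.3543, 0.2005]
orientation: [3.14, -0.0, 1.653]
contact_force: [0.8, 0.3, -0.2]
width: 0.7
grip_force: 0.0
```

```bash
python3 - <<'E'
from h import *
s=snap("top");im=s["image"];cv2.imwrite('pics/f1.png',cv2.resize(im[100:300,260:500,::-1],None,fx=3,fy=3,interpolation=cv2.INTER_CUBIC))
P=cloud(s);hsv=cv2.cvtColor(im,cv2.COLOR_RGB2HSV);H,S,V=[hsv[...,i].astype(int) for i in range(3)]
for n,c in(("t",(.4805,-.0657)),("b",(.496,-.2549))):
    q=P.reshape(-1,3);q=q[(np.hypot(q[:,0]-c[0],q[:,1]-c[1])<.045)&(q[:,2]>.072)];print(n,len(q),circ(q[:,:2]))
uv=comp((H>16)&(H<35)&(S>110)&(V>90),(385,180,440,290));w=onplane(s,uv,.023)[:,:2]*1000;print("pad",cv2.minAreaRect(w.astype(np.float32)))
uv=comp((S<70)&(V>100),(395,155,480,203));w=onplane(s,uv,.029)[:,:2];print("dial",len(uv),uv.mean(0),cv2.minEnclosingCircle(w.astype(np.float32)))
E
```

```text
t 174 (array([ 0.48056402, -0.06537379]), np.float64(0.028737040554437893))
b 178 (array([ 0.49603286, -0.25347347]), np.float64(0.028820991218290404))
pad ((489.15118408203125, -161.3724365234375), (138.71844482421875, 25.50147247314453), 5.987508296966553)
dial 958 [447.83611691 166.67223382] ((0.6344835758209229, -0.24186815321445465), 0.1145281195640564)
```

View pics/f1.png

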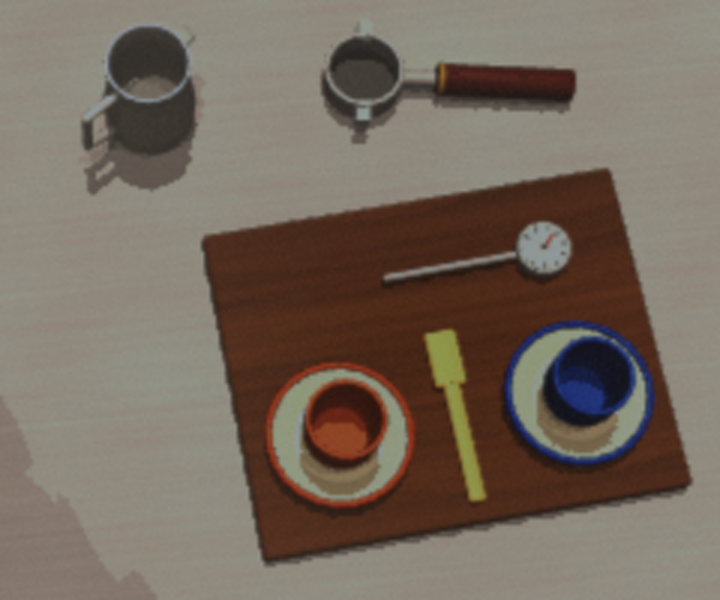

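The picture shows the dial at crop px (544,248), the stem tip at (385,279), the paddle between the saucers around (456,415), and both cups in place. I'll check the angles more closely.

```bash
python3 - <<'E'
from h import *
s=snap("top");im=s["image"];hsv=cv2.cvtColor(im,cv2.COLOR_RGB2HSV);H,S,V=[hsv[...,i].astype(int) for i in range(3)]
def ax(w):
    a=cv2.fitLine(w.astype(np.float32),cv2.DIST_HUBER,0,1e-4,1e-4).ravel();return np.degrees(np.arctan2(a[1],a[0]))
B=(.53742,-.15564);th=np.radians(4.68);M=np.array([[np.cos(th),np.sin(th)],[-np.sin(th),np.cos(th)]])
loc=lambda w:((w-B)@M.T*1000).round(1)
uv=comp((H>16)&(H<35)&(S>110)&(V>90),(385,180,440,290));w=onplane(s,uv,.023)[:,:2];print("pad axis",ax(w))
l=(w-B)@M.T*1000
c=[l[(l[:,0]>a)&(l[:,0]<a+15)].mean(0).round(1) for a in range(-120,20,15)];print("pad centreline local",c, l.min(0),l.max(0))
dial=comp((S<80)&(V>90),(428,170,456,197));w=onplane(s,dial,.029)[:,:2];c,r=cv2.minEnclosingCircle(w.astype(np.float32));print("dial",loc(np.array(c)),r,loc(w.mean(0)))
st=comp((S<110)&(V>80),(386,180,430,197));w=onplane(s,st,.025)[:,:2];print("stem",len(st),ax(w),loc(w[w[:,1].argmax()]))
for n,a in(("sb",(.4963,-.2551)),("st",(.4809,-.0659)),("cb",(.49603,-.25347)),("ct",(.48056,-.06537))):print(n,loc(np.array(a)))
# board edges: far and near, colour transition
bd=(((H<14)|(H>170))&(S>110)&(V<125))
uv=comp(bd.astype(np.uint8),(320,150,495,292))
hl=onplane(s,hull(uv),.015)[:,:2];L=(hl-B)@M.T*1000
print(np.c_[L].round(1)[:40])
E
```

```text
pad axis 5.0213304
pad centreline local [array([-111.5,   -1.3]), array([-97.4,  -0.8]), array([-82.5,  -0.9]), array([-67.5,  -0.8]), array([-52.5,  -1. ]), array([-37.4,  -0.7]), array([-21.6,  -0.9]), array([-7.4, -0.4]), array([ 7.6, -0.5]), array([17.7, -0.2])] [-117.85938175  -13.18653962] [20.72629076 12.43313493]
dial [ 72.4 -96.9] 0.02173745445907116 [ 72.3 -96.7]
stem 101 -84.801575 [71.2 32.3]
sb [-49.1 -95.8]
st [-49.   94.1]
cb [-49.2 -94.1]
ct [-49.3  94.6]
[[-130.5 -166.8]
 [-132.4 -163.9]
 [-133.4 -156.4]
 [-133.8  -77.5]
 [-133.8   43.5]
 [-133.4  151.8]
 [-133.3  165.8]
 [-130.6  167.7]
 [-121.1  168.2]
 [ -97.2  168.3]
 [  -9.6  168.4]
 [  55.6  168.3]
 [ 109.4  168.2]
 [ 124.9  167.8]
 [ 129.9  166.9]
 [ 132.   164.1]
 [ 132.8  154. ]
 [ 133.2   97.2]
 [ 133.4   -4.6]
 [ 133.1 -154.5]
 [ 131.  -166.5]
 [ 117.4 -168.2]
 [  38.9 -168.6]
 [ -86.9 -168.4]
 [-125.8 -168. ]]
```

```bash
python3 -c "
from rig import ctrl
print(ctrl.sign_off())"
```

```text
the job is handed in; nothing more can be done
None
```

The job is handed in: both cups, the paddle and the thermometer measured within about 2 mm and half a degree of their targets. The cream cup, jug and portafilter were never touched, and the clock stood at about 35 s.

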